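Roll the job box to the end stop and set it on the scale

ROBOT

A 6-joint arm with a two-finger parallel gripper is mounted at the origin on the work surface. World frame = base frame: x ahead of the robot, y to its left, z up, the work surface at z = 0. Lengths are in m, angles in degrees, forces in N, time in s.
With the tool pointing down it reaches from about 0.25 to 0.725 m from the base axis. Payload 9.7 kg.
Tool frame: the origin (TCP) lies between the finger pads; the fingertips stand 25 mm ahead of it and the grasp point (between the pads) lies 6 mm ahead of it; z points along the fingers, y is the line along which they close (so a half turn about z gives the same grasp; the last joint's range is limited). The gripper opens to 85 mm and grips with 20 to 120 N. Pads are 22 mm wide; open, the fingers measure 114 mm over their backs; the gripper's body (76 mm by 85 mm) begins 54 mm behind the grasp point. The pads swing forward as they close: fully open they stand 13 mm farther back than shut.
Start: joints at [-77.006, 4.979, 10.078, 95.1, 0, 90], TCP at [0.124, -0.536, 0.256] pointing down, gripper open.
Joint ranges: [-179.16, 179.16], [-48.56, 103.87], [-65.8, 70.77], [-126.05, 130.52], [-82.76, 87.17], [-180, 180]. Speed limits (degrees/s): [127.2, 127.2, 147.25, 180, 180, 180].

INTERFACE

Orientations are given as [roll, pitch, yaw] about the fixed x, y, z axes, in that order (R = Rz(yaw) Ry(pitch) Rx(roll)).
In Python, from workcell import bot, cam gives the robot as it stands (bot), with the cameras (cam).
- The arm moves only by the tool step_hand, called after "Request:" by a JSON object that holds its "method" and its "body". Schema: {"type":"object","properties":{"deltas":{"type":"array","items":{"type":"object","properties":{"dx":{"type":"number"},"dy":{"type":"number"},"dz":{"type":"number"},"rz":{"type":"number"},"aperture":{"type":"number"}},"additionalProperties":false,"required":["aperture"]},"minItems":1,"maxItems":5},"grip_force":{"type":"number"},"only":{"type":"string"},"quiet":{"type":"boolean"},"lines":{"type":"string"}},"required":["deltas"],"additionalProperties":false}. deltas is a list of rows, 1 to 5 of them, each an object with the fields dx, dy, dz (the shift in fractions of the full range, 1 being 60 cm), rz (a turn about the tool's z in fractions of the full range, 1 being 360 degrees), aperture (the finger opening in m); a field left out counts as zero (the opening has to be given); each row is the pose to reach, as a shift and turn from the pose commanded when the call began, along the tool's axes at that moment; what a row does not reach only later rows make up. A row lasts 1/12 s, in which the tool goes at most 0.0417 m and 7.16 degrees, less where a joint would pass 70% of its speed; a pose out of reach is approached as far as the arm can. The fingers move at their own pace and stop on an object; grip_force is the grip in N (left out, the last holds). Time passes only in rows, so rows that do not move let the fingers close. The tool returns the time, the measured TCP pose, the force, the opening and the grip force at its end. only (a regular expression) keeps the lines of the reply that match it, lines (a string "A,B") keeps lines A to B, and quiet returns only ok. Shift and turn numbers lie between -1 and 1, and a call with a number outside is refused. Input that does not fit is refused with a message, and nothing moves.
- bot.get_obs(): the state, without advancing time (a new reading comes with each control period).
- cam.camera(name): name is "scene" or "top" or "wrist"; returns the picture (420x560x3 uint8, blue, green, red); there is no depth.
- cam.camera_info(name): a dict with "mtx" (3x3 intrinsics, pixels), "k1" (the pictures are not rectified: a ray, as slopes to the right and down, at radius r is drawn at 1 + k1 r^2 times it, then the intrinsics apply), "extrinsics" (4x4, takes a point from camera to world coordinates). Camera axes: x right, y down, z forward; pixel columns grow to the right and rows downward; lengths in m; the calibration is good to about 2 mm. A picture is of the moment at which its call begins: read the wrist's pose just before it. camera_info takes no time and is no camera call; for the wrist camera it gives the pose at the moment of the call.
- bot.job_done(): hands the job in; it is judged then, once.
The state is a dict: "time": time; "q": joint angles; "qd": joint speeds; "joint_efforts": joint torques, N m; "ee_pos": TCP position; "tcp_rot": TCP orientation; "wrist_force": force on the tool from outside, world axes, zero at the start; "torque": the same for the moment, N m; "opening": finger opening in m; "grasp_force": force on a finger pad.
Only numpy, scipy, OpenCV 4.12 (cv2) and the standard library are available. Lean on these libraries where they do the work, as an engineer would, in place of code of your own. Each camera call takes 0.05 s, during which the arm holds its last target. There are 200 camera calls.

TASK

Roll the wooden job box that stands on the roller track along the rollers until it is right up against the end stop; do not lift it on the way there. Then lift it off the track and set it down gently, upright, in the middle of the weighing scale's steel pan, and let go. Leave the smaller wooden box on the bench where it is.

Things in the scene. Friction and masses are not known exactly. Their poses are not given: they have to be found in the camera images.
- job_box: Closed wooden box with a paper label on top, 90 mm long (x), 60 wide (y), 50 high (z), about 0.25 kg; origin: centre of its underside. Starts on the track's rollers, its length along the track, its x axis towards the end stop.
- track: Level aluminium roller track fixed on the bench, 360 x 84 mm; origin on the bench under its centre, x along it to the end stop. 13 free steel rollers, tops at z 55 mm; under 2 N rolls the box, it soon stops when let go. Side rails (y 36 to 42 mm each side, tops z 60) guide it. End stop: steel plate, face at x +165 mm, 8 thick, top z 85; box against it: box origin at x +120. Other end open.
- scale_pan (a point): Centre of the upper face of the steel pan of the weighing scale, a grey plastic scale fixed on the bench. The pan is flat, 118 mm (x) by 128 mm (y), 42 mm above the bench, nothing above or around it; z up. The scale's small display lies on its -x side, lower than the pan.
- spare_box: Bystander: a smaller closed box of the same wood, 70 x 50 x 35 mm, standing loose on the bench beyond the track; origin at the centre of its underside. To be left where it is.

How it is judged (in metres and radians):
On the way:
1. the job box stands on the rollers against the end stop (gap under 10 mm) (x of job_box in the frame of track between 0.11 and 0.13 m and y of job_box in the frame of track between -0.015 and 0.015 m and z of job_box in the frame of track between 0.05 and 0.061 m), for 0.2 s.
At the end, for the whole second after the job is handed in: The job box rests upright (within 6 degrees) and still on the scale's pan, its centre within 25 mm of the pan's centre, released; the smaller box is within 30 mm of where it was (horizontal distance between job_box and scale_pan below 0.025 m and z of job_box in the frame of scale_pan between -0.006 and 0.006 m and angle between job_box's own z axis and vertical below 0.1 rad and linear speed of job_box below 0.02 m/s and distance of spare_box from where it was at the start of the episode below 0.03 m); the robot touches nothing.
It fails at once if the job box was lifted (more than 15 mm) off the rollers while over the track and more than 60 mm short of the end stop (x of job_box in the frame of track between -0.25 and 0.06 m and y of job_box in the frame of track between -0.06 and 0.06 m and z of job_box in the frame of track between 0.07 and 0.2 m).
It fails at once if the job box was dropped onto the scale (faster than 0.6 m/s just above the pan) (horizontal distance between job_box and scale_pan below 0.06 m and z of job_box in the frame of scale_pan below 0.04 m and linear speed of job_box above 0.6 m/s).
It fails at once if the smaller box was disturbed (moved more than 30 mm) (distance of spare_box from where it was at the start of the episode above 0.03 m).
It also fails if it takes over 54 s, if anything falls off the work surface, if the arm or the gripper's body presses on something with over 40 N, if the wrist force passes 120 N, or if a joint passes its speed limit or range.

## Working session

There is one attempt and no reset: what is moved stays moved. The work goes in short steps, Python scripts to look and compute and a tool call to move; the robot and the scene stay as the last step left them, time stands still between calls to the robot, and variables do not carry over. Pictures are saved under pics/ and viewed, at most 10 in all, crops included, and the job is handed in when it is done.

```bash
ls; mkdir -p pics; python3 - <<'E'
from workcell import bot, cam
import cv2,numpy as np
for n in("scene","top"):
    cv2.imwrite(f"pics/{n}0.png",cam.camera(n)); i=cam.camera_info(n); print(n,np.round(i["mtx"],1).tolist(),i["k1"],np.round(i["extrinsics"],3).tolist())
o=bot.get_obs();print(o["tcp_rot"],o["ee_pos"],o["time"])
E
```

```text
pics
workcell.py
scene [[482.5, 0.0, 281.2], [0.0, 482.5, 210.0], [0.0, 0.0, 1.0]] -0.011352740783787695 [[0.333, 0.799, -0.5, 1.052], [0.943, -0.279, 0.183, -0.112], [0.007, -0.533, -0.846, 0.865], [0.0, 0.0, 0.0, 1.0]]
top [[383.6, 0.0, 278.4], [0.0, 383.6, 211.4], [0.0, 0.0, 1.0]] 0.021493861449401942 [[-0.013, -0.989, 0.147, 0.489], [-1.0, 0.011, -0.016, 0.068], [0.015, -0.147, -0.989, 0.863], [0.0, 0.0, 0.0, 1.0]]
[-1.79932816e+02  1.55152000e-03  1.29943800e+01] [ 0.12363585 -0.5357471   0.25566037] 0.1
```

View pics/top0.png

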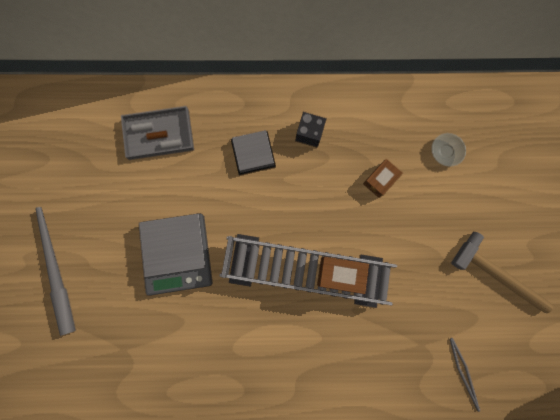

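View pics/scene0.png

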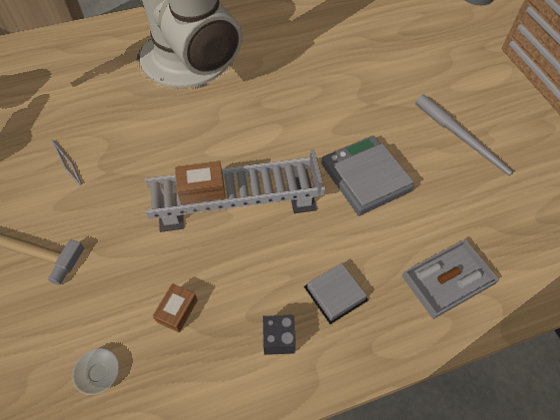

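The top view shows the job box at about (344,275) on the track. The end stop is at the track's left end, near (228,258), and the scale pan is at about (173,243). The spare box is at (383,178). I'll enlarge the track and scale to get exact corners.

```bash
python3 - <<'E'
import cv2
a=cv2.imread("pics/top0.png")[205:310,132:398]
cv2.imwrite("pics/c1.png",cv2.resize(a,None,fx=3,fy=3,interpolation=cv2.INTER_CUBIC)*1)
E
```

```text
(no output)
```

View pics/c1.png

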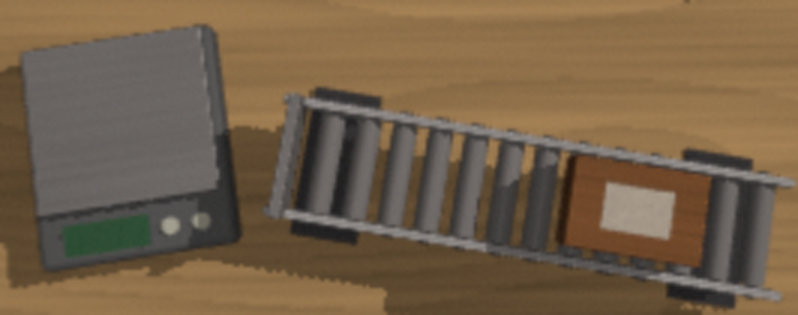

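The crop shows three sets of corners, in crop pixels:
- **Pan:** (23,55), (203,28), (217,190), (40,216).
- **Box top:** (577,157), (713,177), (701,268), (566,247).
- **Stop plate top:** about (292,95) to (274,215).
- **Rail far ends:** (793,182) and (778,297).

```bash
cat > h.py <<'E'
import numpy as np,cv2
from workcell import bot, cam
def world(px,z,name="top"):
    i=cam.camera_info(name);K=np.array(i["mtx"]);T=np.array(i["extrinsics"])
    n=cv2.undistortPoints(np.array(px,float).reshape(-1,1,2),K,np.array([i["k1"],0,0,0.]))[:,0]
    d=np.c_[n,np.ones(len(n))]@T[:3,:3].T
    return (T[:3,3]+d*((z-T[2,3])/d[:,2])[:,None])[:,:2]
def totool(target):
    from scipy.spatial.transform import Rotation as R
    o=bot.get_obs();return R.from_euler("xyz",o["tcp_rot"],degrees=True).inv().apply(np.array(target)-o["ee_pos"])
E
python3 - <<'E'
from h import *
np.set_printoptions(precision=4,suppress=True)
c=lambda l:np.array(l)/3+[132,205]
def ang(v):return np.degrees(np.arctan2(v[1],v[0]))
p=world(c([(23,55),(203,28),(217,190),(40,216)]),.042);print("pan",p.mean(0),[np.linalg.norm(p[i]-p[i-1]) for i in range(4)],ang(p[0]-p[3]),ang(p[1]-p[0]))
b=world(c([(577,157),(713,177),(701,268),(566,247)]),.105);print("box",b.mean(0),[np.linalg.norm(b[i]-b[i-1]) for i in range(4)],ang(b[0]-b[1]),ang(b[3]-b[2]))
s=world(c([(292,95),(274,215)]),.085);print("stop",s,s.mean(0),ang(s[0]-s[1]))
e=world(c([(793,182),(778,297)]),.06);print("end",e,e.mean(0))
u=s.mean(0)-e.mean(0);print(np.linalg.norm(u),ang(u))
sp=world([(383,177)],.035);print("spare",sp)
o=bot.get_obs();print(o["ee_pos"],o["tcp_rot"])
i=cam.camera_info("wrist");print(np.round(i["extrinsics"],3).tolist())
E
```

```text
pan [0.5396 0.281 ] [np.float64(0.1144536648406083), np.float64(0.12847512933659497), np.float64(0.11576888370198034), np.float64(0.12369482910286353)] 8.246140282464276 -81.92888564612628
box [ 0.4727 -0.0727] [np.float64(0.05842617734147599), np.float64(0.0897417766696219), np.float64(0.05906164490447659), np.float64(0.08810452906944471)] 81.01740181885454 80.61563563452054
stop [[0.5532 0.1557]
 [0.4735 0.1671]] [0.5133 0.1614] -8.149614787143165
end [[ 0.491  -0.1885]
 [ 0.4136 -0.1735]] [ 0.4523 -0.181 ]
0.34778719020052296 79.88810396235702
spare [[ 0.6859 -0.1782]]
[ 0.1236 -0.5357  0.2557] [-179.9328    0.0016   12.9944]
[[0.226, -0.925, -0.304, 0.202], [-0.974, -0.215, -0.069, -0.517], [-0.001, 0.312, -0.95, 0.373], [0.0, 0.0, 0.0, 1.0]]
```

The rows are not in the units I measure in: shifts go in shares of 60 cm and turns go in shares of 360 degrees. I convert before sending: 0.15 m is 0.25, -0.05 m is -0.0833, -30 degrees is -0.0833.

Request:
{"method": "step_hand", "body": {"deltas": [{"dx": 0.05,"dy": -0.0417,"rz": -0.0167,"aperture": 0.085},{"dx": 0.1,"dy": -0.0833,"rz": -0.0333,"aperture": 0.085},{"dx": 0.15,"dy": -0.125,"rz": -0.05,"aperture": 0.085},{"dx": 0.2,"dy": -0.1667,"rz": -0.0667,"aperture": 0.085},{"dx": 0.25,"dy": -0.2083,"rz": -0.0833,"aperture": 0.085}], "grip_force": 20}}

```text
time: 0.52
ee_pos: [0.2422, -0.3788, 0.2559]
tcp_rot: [-180.0, -0.0, 43.2]
wrist_force: [1.1, -0.7, 0.1]
opening: 0.085
grasp_force: 0.0
```

```bash
python3 -c "
from h import *
o=bot.get_obs();print(o['tcp_rot'],totool([.4727,-.0727,.22]))"
```

```text
[-1.79975441e+02 -9.00163831e-03  4.32483987e+01] [ 0.37758939 -0.0650067   0.03601267]
```

Converted, 0.19 m is 0.3167, 0.152 m is 0.2533, -30 degrees is -0.0833.

Request:
{"method": "step_hand", "body": {"deltas": [{"dx": 0.0633,"dy": -0.01,"rz": -0.0167,"aperture": 0.085},{"dx": 0.1267,"dy": -0.02,"rz": -0.0333,"aperture": 0.085},{"dx": 0.19,"dy": -0.03,"rz": -0.05,"aperture": 0.085},{"dx": 0.2533,"dy": -0.04,"rz": -0.0667,"aperture": 0.085},{"dx": 0.3167,"dy": -0.05,"rz": -0.0833,"aperture": 0.085}]}}

```text
time: 0.93
ee_pos: [0.3609, -0.2271, 0.2562]
tcp_rot: [180.0, 0.0, 73.3]
wrist_force: [0.4, -0.9, 0.2]
opening: 0.085
grasp_force: 0.0
```

```bash
python3 -c "
from h import *
o=bot.get_obs();print(o['tcp_rot'],totool([.4727,-.0727,.22]))"
```

```text
[1.79996490e+02 3.12473625e-03 7.32824940e+01] [0.18005269 0.06269576 0.03619536]
```

Converted, 0.18 m is 0.3, 0.144 m is 0.24, -7.2 degrees is -0.02.

Request:
{"method": "step_hand", "body": {"deltas": [{"dx": 0.06,"dy": 0.02,"rz": -0.0111,"aperture": 0.085},{"dx": 0.12,"dy": 0.0417,"rz": -0.02,"aperture": 0.085},{"dx": 0.18,"dy": 0.0617,"rz": -0.02,"aperture": 0.085},{"dx": 0.24,"dy": 0.0833,"rz": -0.02,"aperture": 0.085},{"dx": 0.3,"dy": 0.105,"dz": 0.05,"rz": -0.02,"aperture": 0.085}]}}

```text
time: 1.35
ee_pos: [0.4722, -0.0775, 0.2341]
tcp_rot: [179.6, -0.0, 80.2]
wrist_force: [2.0, -0.8, 0.9]
opening: 0.0851
grasp_force: 0.0
```

Request:
{"method": "step_hand", "body": {"deltas": [{"aperture": 0.085},{"aperture": 0.085}]}}

```text
time: 1.52
ee_pos: [0.4697, -0.0781, 0.2288]
tcp_rot: [-179.8, 0.0, 80.4]
wrist_force: [-0.3, -0.2, 0.6]
opening: 0.085
grasp_force: 0.0
```

```bash
python3 - <<'E'
from h import *
o=bot.get_obs();print(o['tcp_rot'],totool([.4727,-.0727,.22]))
i=cam.camera_info("wrist");print(np.round(i["extrinsics"],3).tolist())
cv2.imwrite("pics/w1.png",cam.camera("wrist"))
E
```

```text
[-1.79798991e+02  5.71654287e-03  8.03802607e+01] [0.00580764 0.0020673  0.00876591]
[[0.986, -0.157, -0.054, 0.484], [-0.166, -0.937, -0.307, 0.002], [-0.003, 0.312, -0.95, 0.346], [0.0, 0.0, 0.0, 1.0]]
```

View pics/w1.png

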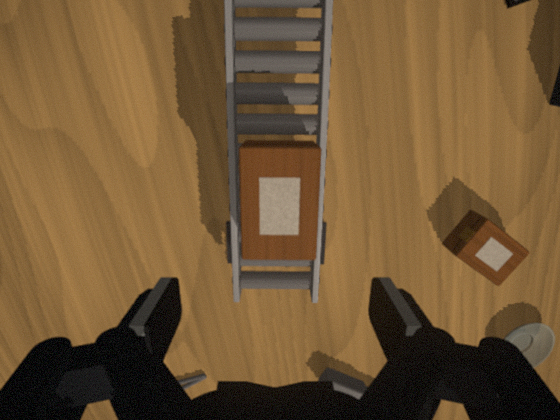

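The wrist view shows the box's top face with corners at about (240,149), (319,150), (317,261), (241,260), centred between the open fingers and straight along the track.

```bash
python3 - <<'E'
from h import *
b=world([(240,149),(319,150),(317,261),(241,260)],.105,"wrist");m=b.mean(0)
f=(b[0]+b[1]-b[2]-b[3])/2;print(m,f,np.degrees(np.arctan2(f[1],f[0])),np.linalg.norm(f))
r=world([(231,40),(327,40),(319,298),(238,298)],.06,"wrist");g=(r[0]+r[1]-r[2]-r[3])/2;print(r.mean(0),np.degrees(np.arctan2(g[1],g[0])))
print(totool([*m,.094]))
E
```

```text
[ 0.47430978 -0.07253551] [0.01472584 0.08677738] 80.36884192193604 0.0880179729668371
[ 0.47584511 -0.06385239] 80.46644376347184
[0.00725469 0.00384154 0.13591976]
```

Converted, 0.12 m is 0.2, 0.003 m is 0.005.

Request:
{"method": "step_hand", "body": {"deltas": [{"dx": 0.0083,"dy": 0.005,"dz": 0.05,"aperture": 0.085},{"dx": 0.0083,"dy": 0.005,"dz": 0.1,"aperture": 0.085},{"dx": 0.0083,"dy": 0.005,"dz": 0.15,"aperture": 0.085},{"dx": 0.0083,"dy": 0.005,"dz": 0.1833,"aperture": 0.085},{"dx": 0.0083,"dy": 0.005,"dz": 0.2,"aperture": 0.085}]}}

```text
time: 1.98
ee_pos: [0.4722, -0.0761, 0.1086]
tcp_rot: [-179.9, 0.0, 80.1]
wrist_force: [0.1, -0.2, 0.6]
opening: 0.085
grasp_force: 0.0
```

Request:
{"method": "step_hand", "body": {"deltas": [{"aperture": 0.085},{"aperture": 0.085},{"aperture": 0.085}]}}

```text
time: 2.23
ee_pos: [0.4744, -0.0757, 0.1125]
tcp_rot: [179.9, 0.0, 80.2]
wrist_force: [0.4, -0.5, 0.8]
opening: 0.0851
grasp_force: 0.0
```

```bash
python3 -c "
from h import *
print(totool([.4738,-.0727,.094]))"
```

```text
[ 0.00285601 -0.00111707  0.01851821]
```

Converted, 0.017 m is 0.0283, 0.009 m is 0.015.

Request:
{"method": "step_hand", "body": {"deltas": [{"dx": 0.005,"dz": 0.015,"aperture": 0.085},{"dx": 0.005,"dz": 0.0283,"aperture": 0.085},{"dx": 0.005,"dz": 0.0283,"aperture": 0.085},{"dx": 0.005,"dz": 0.0283,"aperture": 0.085}]}}

```text
time: 2.57
ee_pos: [0.4738, -0.072, 0.0931]
tcp_rot: [-179.9, 0.0, 80.2]
wrist_force: [-0.3, -0.0, 0.5]
opening: 0.0853
grasp_force: 0.0
```

```bash
python3 -c "
from h import *
for k in range(6): cam.camera('top') if k==0 else 0
o=bot.get_obs();print(o['ee_pos'])"
```

```text
[ 0.47400573 -0.07206791  0.09341437]
```

Request:
{"method": "step_hand", "body": {"deltas": [{"aperture": 0.05},{"aperture": 0.05},{"aperture": 0.05},{"aperture": 0.05},{"aperture": 0.05}], "grip_force": 20}}

```text
time: 3.03
ee_pos: [0.4743, -0.0722, 0.0939]
tcp_rot: [180.0, -0.0, 80.2]
wrist_force: [-2.0, 0.6, 3.1]
opening: 0.0597
grasp_force: 22.8
```

Request:
{"method": "step_hand", "body": {"deltas": [{"aperture": 0.05},{"aperture": 0.05},{"aperture": 0.05},{"aperture": 0.05},{"aperture": 0.05}]}}

```text
time: 3.45
ee_pos: [0.4743, -0.0722, 0.0939]
tcp_rot: [180.0, -0.0, 80.2]
wrist_force: [-0.9, 0.2, 5.3]
opening: 0.06
grasp_force: 23.0
```

Converted, 0.16 m is 0.2667, -0.001 m is -0.0017.

Request:
{"method": "step_hand", "body": {"deltas": [{"dx": 0.05,"dz": -0.0017,"aperture": 0.05},{"dx": 0.1083,"dz": -0.0017,"aperture": 0.05},{"dx": 0.1667,"dz": -0.0017,"aperture": 0.05},{"dx": 0.225,"dz": -0.0017,"aperture": 0.05},{"dx": 0.2667,"dz": -0.0017,"aperture": 0.05}]}}

```text
time: 3.87
ee_pos: [0.5013, 0.0877, 0.094]
tcp_rot: [-180.0, -0.0, 80.2]
wrist_force: [2.3, -0.5, -0.9]
opening: 0.0598
grasp_force: 22.8
```

Request:
{"method": "step_hand", "body": {"deltas": [{"dx": 0.0133,"aperture": 0.05},{"dx": 0.0233,"aperture": 0.05},{"dx": 0.03,"aperture": 0.05}]}}

```text
time: 4.12
ee_pos: [0.5042, 0.1033, 0.094]
tcp_rot: [-179.9, 0.0, 80.2]
wrist_force: [-0.3, -0.2, -1.1]
opening: 0.0599
grasp_force: 22.6
```

Converted, 0.006 m is 0.01, 0.003 m is 0.005.

Request:
{"method": "step_hand", "body": {"deltas": [{"dx": 0.005,"aperture": 0.05},{"dx": 0.01,"aperture": 0.05},{"dx": 0.01,"aperture": 0.05}]}}

```text
time: 4.37
ee_pos: [0.5054, 0.1087, 0.0943]
tcp_rot: [-180.0, 0.0, 80.1]
wrist_force: [-0.9, -0.4, -3.3]
opening: 0.0598
grasp_force: 22.5
```

Request:
{"method": "step_hand", "body": {"deltas": [{"dx": 0.0033,"aperture": 0.05},{"dx": 0.0067,"aperture": 0.05},{"dx": 0.0067,"aperture": 0.05}]}}

```text
time: 4.62
ee_pos: [0.5059, 0.1119, 0.0946]
tcp_rot: [-180.0, 0.1, 80.1]
wrist_force: [-1.3, -7.2, -1.5]
opening: 0.0598
grasp_force: 22.7
```

Converted, 0.001 m is 0.0017.

Request:
{"method": "step_hand", "body": {"deltas": [{"dx": 0.0017,"aperture": 0.05},{"dx": 0.0017,"aperture": 0.05},{"dx": 0.0017,"aperture": 0.05},{"dx": 0.0017,"aperture": 0.05},{"dx": 0.0017,"aperture": 0.05}], "grip_force": 30}}

```text
time: 5.03
ee_pos: [0.5059, 0.112, 0.0947]
tcp_rot: [-180.0, 0.2, 80.1]
wrist_force: [-3.3, -11.7, 0.2]
opening: 0.0595
grasp_force: 35.6
```

```bash
python3 - <<'E'
from h import *
a=cam.camera("scene")[140:230,130:430];cv2.imwrite("pics/s1.png",cv2.resize(a,None,fx=2.6,fy=2.6,interpolation=cv2.INTER_CUBIC))
E
```

```text
(no output)
```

View pics/s1.png

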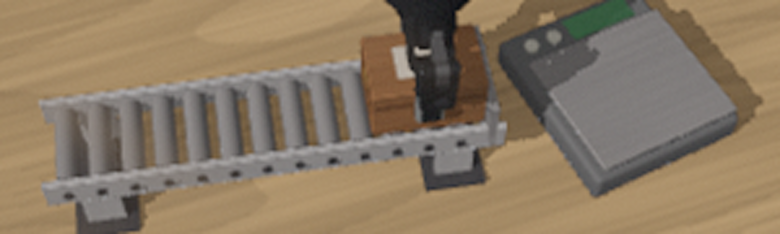

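The box sits flush against the end stop plate (at about (490,100) in the crop), and an 11.7 N contact force agrees. Now I'll lift it.

Converted, -0.065 m is -0.1083, -0.06 m is -0.1.

Request:
{"method": "step_hand", "body": {"deltas": [{"dx": -0.005,"aperture": 0.05},{"dx": -0.005,"dz": -0.0333,"aperture": 0.05},{"dx": -0.005,"dz": -0.0667,"aperture": 0.05},{"dx": -0.005,"dz": -0.1,"aperture": 0.05},{"dx": -0.005,"dz": -0.1083,"aperture": 0.05}]}}

```text
time: 5.5
ee_pos: [0.5069, 0.1112, 0.1628]
tcp_rot: [179.8, -0.1, 80.2]
wrist_force: [1.3, -0.6, -1.8]
opening: 0.0596
grasp_force: 35.3
```

Request:
{"method": "step_hand", "body": {"deltas": [{"aperture": 0.05},{"aperture": 0.05}]}}

```text
time: 5.67
ee_pos: [0.5058, 0.111, 0.1588]
tcp_rot: [-180.0, 0.0, 80.2]
wrist_force: [-0.4, 0.4, -3.8]
opening: 0.0597
grasp_force: 35.3
```

```bash
python3 -c "
from h import *
print(totool([.5396,.281,.0815]))"
```

```text
[0.17326128 0.00439114 0.07731917]
```

Converted, 0.173 m is 0.2883, 0.15 m is 0.25.

Request:
{"method": "step_hand", "body": {"deltas": [{"dx": 0.05,"dy": 0.0017,"aperture": 0.05},{"dx": 0.1167,"dy": 0.0033,"aperture": 0.05},{"dx": 0.1833,"dy": 0.005,"aperture": 0.05},{"dx": 0.25,"dy": 0.0067,"aperture": 0.05},{"dx": 0.2883,"dy": 0.0067,"aperture": 0.05}]}}

```text
time: 6.08
ee_pos: [0.5389, 0.2841, 0.1571]
tcp_rot: [-179.9, 0.0, 80.3]
wrist_force: [-0.0, -0.4, -3.7]
opening: 0.0597
grasp_force: 35.2
```

Request:
{"method": "step_hand", "body": {"deltas": [{"dz": 0.025,"aperture": 0.05},{"dz": 0.05,"aperture": 0.05},{"dz": 0.075,"aperture": 0.05},{"dz": 0.0917,"aperture": 0.05},{"dz": 0.1,"aperture": 0.05}]}}

```text
time: 6.5
ee_pos: [0.5381, 0.2803, 0.0964]
tcp_rot: [-179.8, 0.1, 80.2]
wrist_force: [-0.4, -0.4, -3.5]
opening: 0.0598
grasp_force: 35.2
```

Request:
{"method": "step_hand", "body": {"deltas": [{"aperture": 0.05},{"aperture": 0.05}]}}

```text
time: 6.67
ee_pos: [0.5392, 0.2807, 0.0995]
tcp_rot: [-180.0, 0.0, 80.2]
wrist_force: [-0.1, 1.1, -2.3]
opening: 0.0594
grasp_force: 35.2
```

```bash
python3 - <<'E'
from h import *
print(totool([.5396,.281,.0815]))
a=cam.camera("top")[195:310,110:300];cv2.imwrite("pics/t2.png",cv2.resize(a,None,fx=4,fy=4,interpolation=cv2.INTER_CUBIC))
E
```

```text
[0.00036725 0.00036727 0.01802371]
```

View pics/t2.png

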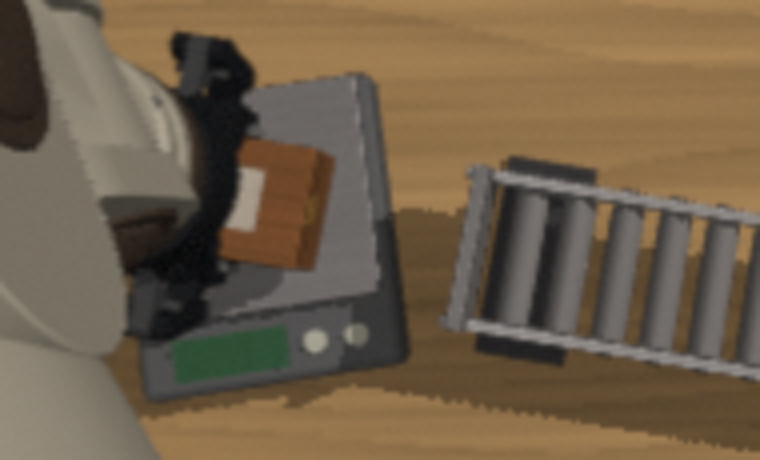

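The box is level above the pan at about (275,205) in the crop, with the pan visible around it. I'll lower it the last few millimetres until the force shows contact.

Converted, 0.014 m is 0.0233, 0.01 m is 0.0167.

Request:
{"method": "step_hand", "body": {"deltas": [{"dz": 0.0083,"aperture": 0.05},{"dz": 0.0167,"aperture": 0.05},{"dz": 0.0233,"aperture": 0.05},{"dz": 0.0233,"aperture": 0.05},{"dz": 0.0233,"aperture": 0.05}]}}

```text
time: 7.13
ee_pos: [0.539, 0.2808, 0.0852]
tcp_rot: [-180.0, 0.0, 80.2]
wrist_force: [-0.6, -0.7, -3.1]
opening: 0.0595
grasp_force: 35.2
```

Request:
{"method": "step_hand", "body": {"deltas": [{"dz": 0.0033,"aperture": 0.05},{"dz": 0.005,"aperture": 0.05},{"dz": 0.005,"aperture": 0.05},{"dz": 0.005,"aperture": 0.05}]}}

```text
time: 7.47
ee_pos: [0.5393, 0.2809, 0.0826]
tcp_rot: [180.0, -0.0, 80.2]
wrist_force: [-0.6, -0.1, -3.5]
opening: 0.0598
grasp_force: 35.2
```

Converted, 0.0015 m is 0.0025, 0.001 m is 0.0017.

Request:
{"method": "step_hand", "body": {"deltas": [{"dz": 0.0017,"aperture": 0.05},{"dz": 0.0025,"aperture": 0.05},{"dz": 0.0025,"aperture": 0.05},{"dz": 0.0025,"aperture": 0.05}]}}

```text
time: 7.8
ee_pos: [0.5392, 0.2809, 0.0811]
tcp_rot: [180.0, -0.0, 80.2]
wrist_force: [-0.3, 0.2, -2.9]
opening: 0.0598
grasp_force: 35.2
```

Converted, 0.001 m is 0.0017.

Request:
{"method": "step_hand", "body": {"deltas": [{"dz": 0.0017,"aperture": 0.05},{"dz": 0.0017,"aperture": 0.05},{"dz": 0.0017,"aperture": 0.05}]}}

```text
time: 8.05
ee_pos: [0.5392, 0.2809, 0.081]
tcp_rot: [180.0, -0.0, 80.2]
wrist_force: [-3.8, -2.4, 5.2]
opening: 0.0597
grasp_force: 36.1
```

Contact at +5 N, so I can release and retreat.

Request:
{"method": "step_hand", "body": {"deltas": [{"aperture": 0.085},{"aperture": 0.085},{"aperture": 0.085},{"aperture": 0.085},{"aperture": 0.085}]}}

```text
time: 8.47
ee_pos: [0.5393, 0.2809, 0.08]
tcp_rot: [180.0, 0.0, 80.2]
wrist_force: [-0.3, 0.3, 0.0]
opening: 0.0854
grasp_force: 0.0
```

Request:
{"method": "step_hand", "body": {"deltas": [{"dz": -0.0333,"aperture": 0.085},{"dz": -0.0833,"aperture": 0.085},{"dz": -0.15,"aperture": 0.085},{"dz": -0.2167,"aperture": 0.085},{"dz": -0.2667,"aperture": 0.085}]}}

```text
time: 8.88
ee_pos: [0.5393, 0.2809, 0.2435]
tcp_rot: [179.9, -0.1, 80.2]
wrist_force: [1.9, 0.3, -0.4]
opening: 0.0849
grasp_force: 0.0
```

Request:
{"method": "step_hand", "body": {"deltas": [{"dx": -0.0667,"aperture": 0.085},{"dx": -0.1333,"aperture": 0.085},{"dx": -0.2,"aperture": 0.085},{"dx": -0.2,"aperture": 0.085}]}}

```text
time: 9.22
ee_pos: [0.518, 0.1578, 0.2411]
tcp_rot: [179.9, 0.1, 80.0]
wrist_force: [-0.8, 0.4, -0.3]
opening: 0.0851
grasp_force: 0.0
```

```bash
python3 - <<'E'
from h import *
a=cam.camera("top")[120:315,110:410];cv2.imwrite("pics/t3.png",cv2.resize(a,None,fx=2.6,fy=2.6,interpolation=cv2.INTER_CUBIC))
cv2.imwrite("pics/w3.png",cam.camera("wrist"))
E
```

```text
(no output)
```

View pics/w3.png

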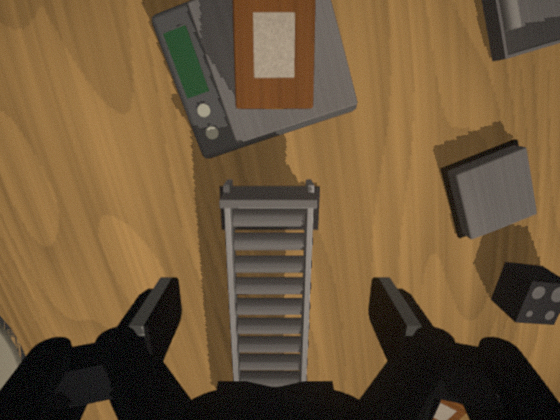

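View pics/t3.png

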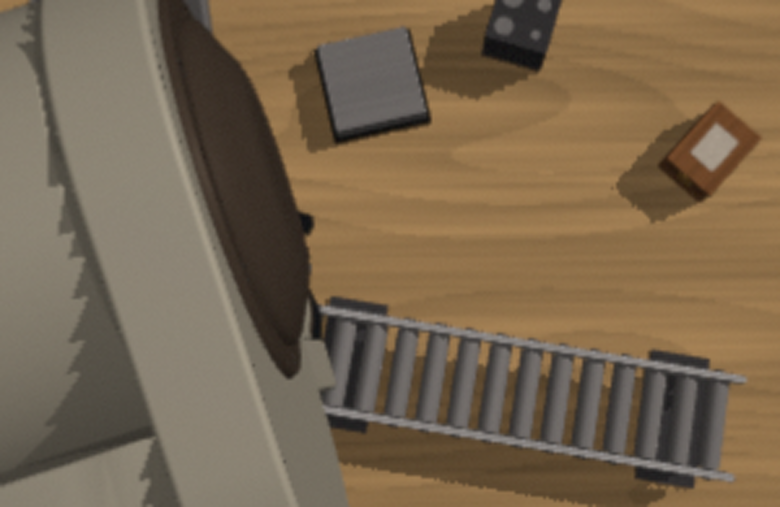

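The wrist view shows the box upright on the pan, with its label centred at (274,45) and the pan's near corners at (237,140) and (356,103). The top view shows the spare box at its original place, about (384,178) in the full picture. One check on the numbers before handing in.

```bash
python3 - <<'E'
from h import *
l=world([(274,45)],.092,"wrist")[0];e=world([(237,140),(356,103)],.042,"wrist")
v=(e[1]-e[0]);v/=np.linalg.norm(v);n=np.array([-v[1],v[0]])
c=e.mean(0)+.064*n;print(l,e,c,np.linalg.norm(l-c),np.linalg.norm(e[1]-e[0]))
if np.linalg.norm(l-c)<.015: print(bot.job_done())
E
```

```text
[0.54023826 0.28441984] [[0.49359992 0.21776316]
 [0.60671015 0.23210097]] [0.54210682 0.28842401] 0.004418698084458085 0.1140153387799607
the job is handed in; nothing more can be done
None
```

The job box was rolled up against the end stop, then lifted off and set down upright on the scale pan, about 4 mm from its centre by the wrist camera. It was released, the spare box looked unmoved, and the job was handed in at about 9 s (no verdict was returned).

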